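# Load the tie-wire reel and set the stand's spring-loaded outrigger leg

## Robot

A 7-joint arm with a two-finger parallel gripper is mounted at the origin on the work surface. World frame = base frame: x ahead of the robot, y to its left, z up, the work surface at z = 0. Lengths are in m, angles in degrees, forces in N, time in s.
With the tool pointing down it reaches from about 0.425 to 0.925 m from the base axis. Payload 6.8 kg.
Tool frame: the origin (TCP) lies between the finger pads; the fingertips stand 8 mm ahead of it and the grasp point (between the pads) lies 11 mm behind it; z points along the fingers, y is the line along which they close (so a half turn about z gives the same grasp; the last joint's range is limited). The gripper opens to 88 mm and grips with 3 to 60 N. Pads are 20 mm wide; open, the fingers measure 115 mm over their backs; the gripper's body (75 mm by 178 mm) begins 61 mm behind the grasp point.
Start: joints at [-77.24, 27.33, 1.283, 89.118, -0.659, 63.558, -4.761], TCP at [0.219, 0.638, 0.231] pointing down, gripper open.
Joint ranges: [-169.35, 169.35], [-19.33, 120.38], [-80.79, 83.38], [13.8, 139.57], [-78.32, 258.32], [9.67, 109.79], [-169.56, 169.56]. Speed limits (degrees/s): [136.94, 136.94, 180, 180, 180, 180, 180].

## Interface

Orientations are given as [roll, pitch, yaw] about the fixed x, y, z axes, in that order (R = Rz(yaw) Ry(pitch) Rx(roll)).
In Python, from workcell import observe, snapshot, sign_off gives the robot as it stands.
- The arm moves only by the tool carry_out, never from a script. Its argument "deltas" is a list of rows, each a list of 2 entries, a list of its own where there are three numbers: the shift along the tool's x, y, z in m, then the turn, a rotation vector about the tool's x, y, z in rad. A call has 1 to 20 rows; each row is the pose to reach, as a shift and turn from the pose commanded when the call began, along the tool's axes at that moment; what a row does not reach only later rows make up. A row lasts 1/10 s, in which the tool goes at most 50 mm and 8.59 degrees, less where a joint would pass 70% of its speed; a pose out of reach is approached as far as the arm can. A call with a gripper value outside its range is refused whole. "hand" is the closure, from -1 (fully open) to 1 (shut), so that 0 is half open, set as the call begins (left out, the last holds). The fingers move at their own pace and stop on an object; "force" is the grip in N (left out, the last holds). Time passes only in rows, so rows that repeat a pose let the fingers close. It gives the time, the measured TCP pose, the force, the opening and the grip force at its end, in the units of the state.
- observe(): the state, without advancing time (a new reading comes with each control period).
- snapshot(name): name is "scene" or "top"; returns a dict with "pixels" (420x560x3 uint8, blue, green, red), "mtx" (3x3 intrinsics, pixels), "R" (3x3) and "t" (3): a world point X has camera coordinates R X + t. Camera axes: x right, y down, z forward; pixel columns grow to the right and rows downward; lengths in m; the calibration is good to about 2 mm. A picture is of the moment at which its call begins. There is no depth.
- sign_off(): hands the job in; it is judged then, once.
The state is a dict: "time_s": time; "joint_positions": joint angles; "dq": joint speeds; "joint_efforts": joint torques, N m; "position": TCP position; "ee_rot": TCP orientation; "wrist_force": force on the tool from outside, world axes, zero at the start; "moment": the same for the moment, N m; "gripper_width": finger opening in m; "grasp_force": force on a finger pad.
Only numpy, scipy, OpenCV 4.12 (cv2) and the standard library are available. Lean on these libraries where they do the work, as an engineer would, in place of code of your own. Each camera call takes 0.05 s, during which the arm holds its last target. There are 200 camera calls.

## Task

Put the wide grey wire reel from the bench onto the reel stand's upright spindle, lowering it fully down (do not drop it), and let go of it. Then push the stand's spring-loaded outrigger leg out until the fin on its back end is level with the brass pointer, and while holding it there squeeze the open cam lever fully shut against the leg; the lever must not be shut before the leg is at the mark, nor the leg slip off the mark afterwards. The program finishes while still holding: keep leg and lever pinched between the fingers with the leg at the mark, and leave everything else on the bench alone.

Things in the scene. Friction and masses are not known exactly. Their poses are not given: they have to be found in the camera images.
- stand: reel stand, fixed: dark base plate 185 (x) x 110 (y) x 10 mm. x points along the leg, outward; y to the lever side; z up. Origin on the bench; plate from x = -125 to +60 mm, spindle at x = -85, y = 0. An open aluminium channel holds the leg: x = -45 to +60 mm, 40 mm wide, 40 mm high (strap at its outer end 49 mm)
- spindle_foot (a point): foot of the spindle, on the base plate's top face, 10 mm above the bench; axes as the stand's. The spindle is a steel rod 12 mm in diameter, fixed and vertical
- spindle_tip (a point): top of the spindle, 77 mm above the bench (67 mm above the plate); its last 9 mm taper to 4 mm diameter
- spool: the wire reel, loose, standing upright on the bench: 58 mm flange diameter, 56 mm high overall, flanges 6 mm thick, wire winding between them 46 mm in diameter, through bore 18 mm; about 0.25 kg. Origin: centre of its underside, z up along the bore. Fully mounted, its origin is at spindle_foot
- leg (a joint): travel of the outrigger leg along the stand's +x, m: 0 (in, where it starts) to 0.085 (out). A spring pulls it in, about 2 N at 0 rising to 4 N; it springs back when let go, and the lever does not hold it. The leg is a steel bar 20 mm wide (stand y -10 to +10 mm), 14 to 44 mm above the bench, with a T-shaped foot at its outer end
- foot_face (a point): on the leg: top edge of the foot's inner face (towards the spindle), mid width. The foot is an upright plate 110 mm wide (y), 8 mm thick, 2 to 46 mm above the bench. Fingers lowered either side of the bar can push outward on this face; bare bench beneath; with the leg in, the base plate's edge is 55 mm inward of it
- leg_index (a point): on the leg: tip of the upright fin on the bar's back end, 150 mm inward of foot_face, 52 mm above the bench, 3 mm thick, on the side away from the lever
- mark (a point): top of the brass pointer (3 mm thick upright tab, 52 mm above the bench) fixed beside the channel on the side away from the lever; it marks the wanted length: leg_index must have the same stand x. Its x axis is the stand's +x. Its place differs from day to day and needs 30 to 70 mm of leg travel
- lever (a joint): cam lever opening, rad: 0 shut (flat along the leg's +y side), starts 0.6 to 0.75, at most 0.8; stays where left (friction 0.1 N m). Shut, bar and lever together are 29 mm wide, stand y -10 to +19 mm. Fingers just inward of the foot, open 80 mm or more and centred on y = +4.5 mm, straddle bar and open lever; closing them shuts it
- lever_tip (a point): free end of the lever's black blade (50 mm long, 8 mm thick, 19 to 41 mm above the bench), upper edge. The pivot is vertical, at the foot's inner face, 15 mm to the +y side of the bar's middle; the blade points from it inward (-x), swung out to +y when open
- puck: bystander: black asphalt test puck, 101 mm diameter, 63.5 mm high, origin under its centre
- tin: bystander: bare metal sample can, 70 mm diameter, 90 mm high, origin under its centre
- bottle: bystander: white plastic bottle, 64 mm diameter, 120 mm high, origin under its centre
- spatula: bystander: spatula 200 mm long lying flat
- brush: bystander: hand brush 180 mm long lying flat
- roll: bystander: slim cardboard core, 42 mm diameter, 75 mm high, 18 mm bore, standing upright; not the wire reel
- pan: bystander: steel bowl, 130 mm across, 45 mm high, origin under its centre

How it is judged (in metres and radians):
On the way, in this order (a step that is already met when the one before it is completed fails the run):
1. the reel is fully down on the spindle and let go (horizontal distance between spool and spindle_foot below 0.005 m and z of spool in the frame of spindle_foot between -0.004 and 0.004 m and angle between spool's own z axis and vertical below 0.08 rad and contact force between the fingers and spool below 0.1 N and linear speed of spool below 0.03 m/s), for 0.2 s.
2. the leg is at the mark while the lever is still open (x of leg_index in the frame of mark between -0.005 and 0.005 m and value of joint lever above 0.3 rad), for 0.2 s.
3. the lever is shut with the leg at the mark (x of leg_index in the frame of mark between -0.005 and 0.005 m and value of joint lever below 0.06 rad), for 0.2 s.
At the end, for the whole second after the job is handed in: reel seated on the spindle (within 5 mm of its axis and 4 mm of the plate, upright, at rest, not touched); leg fin within 5 mm of the pointer along the leg; lever shut to less than 0.06 rad; fingers still press on lever and leg with over 2 N and the leg is still (all of step 1 and all of step 3 and contact force between the fingers and lever above 2 N and contact force between the fingers and leg above 2 N and velocity of joint leg between -0.01 and 0.01 m/s); the arm keeps its last pose, push and grip.
It fails at once if the lever was shut while the leg was off the mark, or the leg slipped from the mark with the lever shut (value of joint lever below 0.2 rad and not (x of leg_index in the frame of mark between -0.008 and 0.008 m)).
It fails at once if the reel was dropped (contact force between the fingers and spool below 0.05 N and linear speed of spool above 0.6 m/s).
It fails at once if a bystander was disturbed (distance of any of puck, tin, bottle, spatula, brush, roll, pan from where it was at the start of the episode above 0.02 m).
It also fails if it takes over 58 s, if anything falls off the work surface, if the arm or the gripper's body presses on something with over 40 N, if the wrist force passes 120 N, or if a joint passes its speed limit or range.

## Working session

There is one attempt and no reset: what is moved stays moved. The work goes in short steps, Python scripts to look and compute and a tool call to move; the robot and the scene stay as the last step left them, time stands still between calls to the robot, and variables do not carry over. Pictures are saved under pics/ and viewed, at most 10 in all, crops included, and the job is handed in when it is done.

Besides the shell and the picture viewer there is one more tool, called after "Emit:" as name([rows], argument=value, ...), one row to a line, values as JSON. carry_out: Moves the arm, as the interface text tells. Its arguments: {"type":"object","properties":{"deltas":{"type":"array"},"hand":{"type":"number"},"force":{"type":"number"}},"required":["deltas"]}

```bash
mkdir -p pics; python3 - <<'E'
from workcell import observe,snapshot
import cv2,numpy as np
print(observe())
for n in("scene","top"):
    s=snapshot(n);cv2.imwrite(f"pics/{n}0.png",s["pixels"]);np.savez(n+"0.npz",**s)
    print(n,s["mtx"].tolist(),s["R"].round(4).tolist(),s["t"].round(4).tolist())
E
```

```text
{'time_s': 0.0, 'joint_positions': array([-77.23969304,  27.37677105,   1.27975514,  89.17624936,
        -0.65821406,  63.55845704,  -4.76384886]), 'dq': array([-0.04453072, -0.01159333, -0.01426042, -0.11241995,  0.01793744,
        0.05717868,  0.02148702]), 'joint_efforts': array([ 5.86181195e-04, -5.82857716e+01,  1.53485890e+00, -2.72624642e+01,
       -5.43444674e-02,  1.68582582e-02,  1.51417689e-04]), 'position': array([0.21907178, 0.63784904, 0.22968543]), 'ee_rot': array([-1.79896197e+02,  8.27161734e-03,  1.61045214e+02]), 'wrist_force': array([-0.01524918, -0.2300192 , -0.10344596]), 'moment': array([ 0.03385547, -0.0199332 ,  0.02647126]), 'grasp_force': 0.0, 'gripper_width': 0.08785311665299389}
scene [[415.2814611129295, 0.0, 278.36983172858186], [0.0, 415.2814611129295, 205.4102704351201], [0.0, 0.0, 1.0]] [[-0.838, 0.5456, 0.0129], [0.3344, 0.5321, -0.7779], [-0.4313, -0.6475, -0.6283]] [0.4629, -0.1799, 1.3498]
top [[407.01086591003656, 0.0, 281.68840416854886], [0.0, 407.01086591003656, 212.834274595988], [0.0, 0.0, 1.0]] [[-0.0235, -0.9997, -0.0099], [-0.9897, 0.0246, -0.141], [0.1412, 0.0065, -0.99]] [0.0669, 0.567, 1.0044]
```

View pics/top0.png

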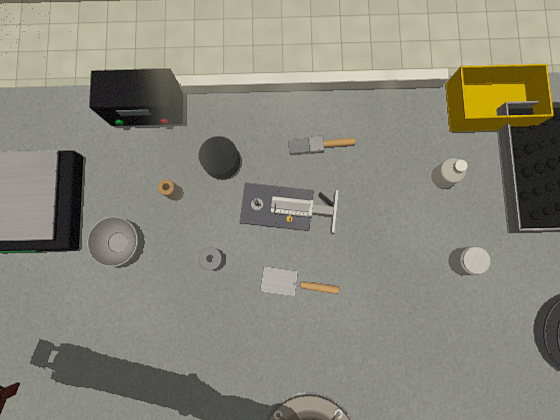

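View pics/scene0.png

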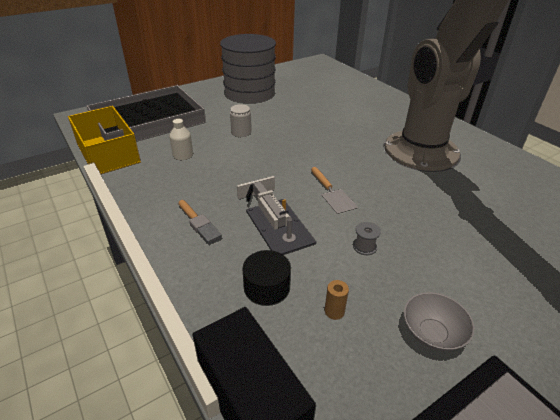

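The top view shows the reel at about (210,259), the spindle at (257,203), the leg's foot at (336,211) and the pointer near (290,219). The scene view shows the same layout. Next I'll zoom in.

```bash
cat > h.py <<'E'
import numpy as np,cv2
def ray(s,u,v):
    d=s["R"].T@np.linalg.inv(s["mtx"])@np.array([u,v,1.]); return -s["R"].T@s["t"],d
def plane(s,u,v,z):
    c,d=ray(s,u,v); return c+d*(z-c[2])/d[2]
def proj(s,X):
    p=s["mtx"]@(s["R"]@np.array(X)+s["t"]); return p[:2]/p[2]
def tri(s1,p1,s2,p2):
    A=[];b=[]
    for s,p in((s1,p1),(s2,p2)):
        c,d=ray(s,*p);d=d/np.linalg.norm(d);M=np.eye(3)-np.outer(d,d);A.append(M);b.append(M@c)
    return np.linalg.lstsq(np.vstack(A),np.hstack(b),rcond=None)[0]
E
python3 - <<'E'
import cv2,numpy as np
t=cv2.imread("pics/top0.png");s=cv2.imread("pics/scene0.png")
a=cv2.resize(t[178:240,235:345],None,fx=7,fy=7,interpolation=cv2.INTER_CUBIC) #770x434
cv2.imwrite("pics/c1.png",a)
b=cv2.resize(s[172:257,230:320],None,fx=7,fy=7,interpolation=cv2.INTER_CUBIC) #630x595
cv2.imwrite("pics/c2.png",b)
E
```

```text
(no output)
```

View pics/c1.png

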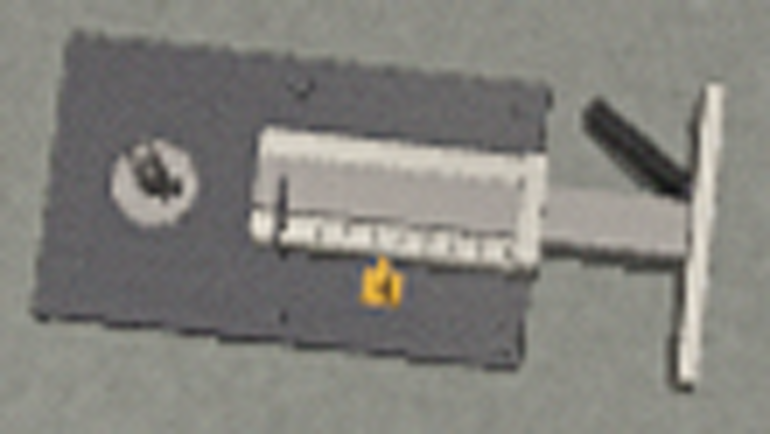

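View pics/c2.png

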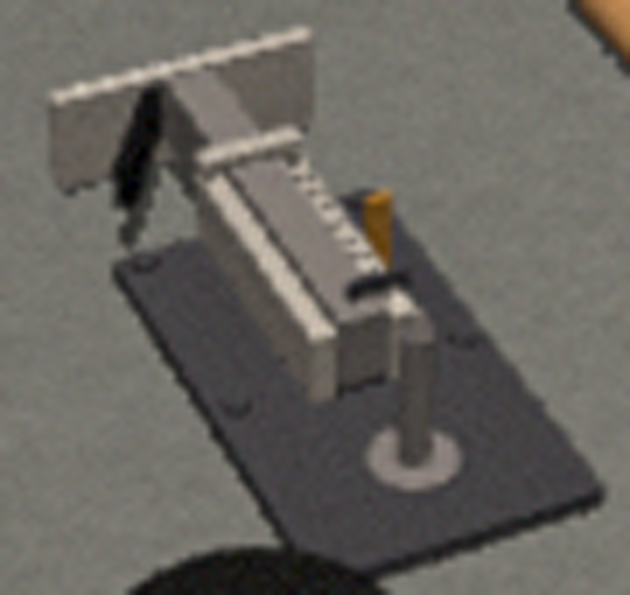

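```bash
python3 - <<'E'
from h import *
T=dict(np.load("top0.npz"));S=dict(np.load("scene0.npz"))
ct=lambda x,y:((x+.5)/7-.5+235,(y+.5)/7-.5+178)
cs=lambda x,y:((x+.5)/7-.5+230,(y+.5)/7-.5+172)
print("cams",-T["R"].T@T["t"],-S["R"].T@S["t"])
L=np.array([[-125,55],[60,55],[60,-55],[-125,-55]])/1000.
W=np.array([plane(T,*ct(*p),.01)[:2] for p in((72,33),(550,83),(520,368),(35,317))])
Lc=L-L.mean(0);Wc=W-W.mean(0)
H=Lc.T@Wc;U,_,V=np.linalg.svd(H);D=np.diag([1,np.sign(np.linalg.det(U@V))]);R=V.T@D@U.T
o=W.mean(0)-R@L.mean(0)
print("stand",o,np.degrees(np.arctan2(R[1,0],R[0,0])),"res",(W-(L@R.T+o)).round(4).tolist())
st=lambda X:(R.T@(X[:2]-o)).round(4)
np.savez("stand.npz",R=R,o=o)
print("spindle expected",o+R@[-.085,0])
for n,p,z in [("boss",(155,182),.012),("finA",(284,178),.052),("finB",(281,250),.052),("ptr",(382,262),.052),("ptrback",(382,300),.012),("footA",(703,85),.046),("footB",(682,383),.046),("levtip",(595,108),.041)]:
    X=plane(T,*ct(*p),z);print("top",n,X.round(4),st(X))
for n,p,z in [("spt",(415,330),.077),("boss",(413,458),.012),("finA",(352,288),.052),("finB",(405,277),.052),("ptr",(377,193),.052),("footA",(52,97),.046),("footB",(310,32),.046)]:
    X=plane(S,*cs(*p),z);print("scene",n,X.round(4),st(X))
X=tri(T,ct(382,262),S,cs(377,193));print("tri ptr",X,st(X))
# reel
for n,s,c in (("t",T,(210,259)),("s",S,(367,231))):
    X=plane(s,*c,.056);print("reel",X,st(X))
E
python3 -c "
import cv2
t=cv2.imread('pics/top0.png');s=cv2.imread('pics/scene0.png')
import numpy as np
a=cv2.resize(t[235:285,185:235],None,fx=8,fy=8,interpolation=2);b=cv2.resize(s[215:265,342:392],None,fx=8,fy=8,interpolation=2)
cv2.imwrite('pics/c3.png',np.hstack([a,b]))"
```

```text
cams [0.42086469 0.04637725 1.07491694] [1.03015184 0.71723419 0.70214464]
stand [0.58704602 0.03429794] -97.59530454511135 res [[-0.0004, -0.0011], [0.0, 0.0006], [0.0005, 0.001], [-0.0002, -0.0005]]
spindle expected [0.59828091 0.11855218]
top boss [0.5989 0.1189 0.012 ] [-0.0854  0.0006]
top finA [0.5925 0.0691 0.052 ] [-0.0353  0.0008]
top finB [0.5661 0.0708 0.052 ] [-0.0334 -0.0256]
top ptr [0.5608 0.0343 0.052 ] [ 0.0035 -0.026 ]
top ptrback [0.5518 0.0342 0.012 ] [ 0.0048 -0.0349]
top footA [ 0.6243 -0.0853  0.046 ] [0.1137 0.0527]
top footB [ 0.5147 -0.0732  0.046 ] [ 0.1161 -0.0575]
top levtip [ 0.6176 -0.0459  0.041 ] [0.0754 0.0409]
scene spt [0.6072 0.1268 0.077 ] [-0.0943  0.0078]
scene boss [0.6019 0.121  0.012 ] [-0.0879  0.0033]
scene finA [0.5963 0.0729 0.052 ] [-0.0395  0.0041]
scene finB [0.5773 0.0778 0.052 ] [-0.0418 -0.0154]
scene ptr [0.5592 0.0328 0.052 ] [ 0.0051 -0.0274]
scene footA [ 0.627  -0.0888  0.046 ] [0.1167 0.0558]
scene footB [ 0.5203 -0.0731  0.046 ] [ 0.1153 -0.0519]
tri ptr [0.56045149 0.03439711 0.05358073] [ 0.0034 -0.0264]
reel [0.45445625 0.23442737 0.056     ] [-0.1808 -0.1579]
reel [0.46458721 0.23918222 0.056     ] [-0.1869 -0.1485]
```

View pics/c3.png

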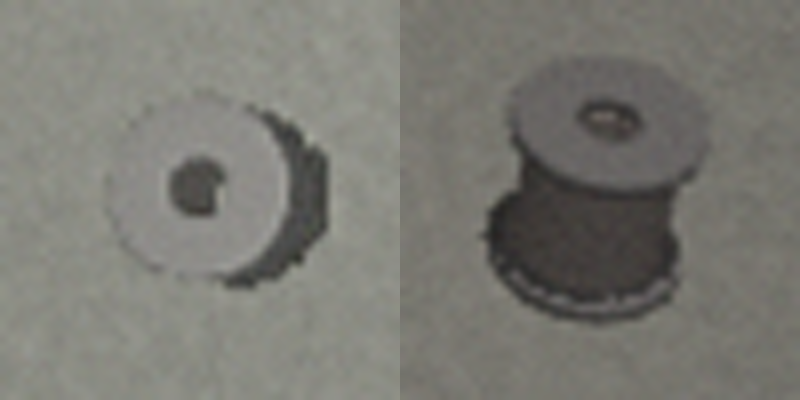

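The top crop shows the reel's upper flange centred at about (209.2,257.9). In the scene crop it is at (367.6,230.1).

```bash
cat >> h.py <<'E'
from scipy.spatial.transform import Rotation as Ro
def delta(ob,X,yaw=82.4):
    R0=Ro.from_euler("xyz",ob["ee_rot"],degrees=True); R1=Ro.from_euler("xyz",[180,0,yaw],degrees=True)
    return R0.inv().apply(np.array(X)-ob["position"]).round(4),(R0.inv()*R1).as_rotvec().round(4)
E
python3 - <<'E'
from h import *
from workcell import observe
T=dict(np.load("top0.npz"));S=dict(np.load("scene0.npz"))
a=plane(T,209.2,257.9,.056);b=plane(S,367.6,230.1,.056);print(a,b,tri(T,(209.2,257.9),S,(367.6,230.1)))
X=(a+b)/2;print(X, delta(observe(),[X[0],X[1],.13]))
E
```

```text
[0.45723152 0.23642933 0.056     ] [0.46129063 0.23761829 0.056     ] [0.45804942 0.23620914 0.0532475 ]
[0.45926108 0.23702381 0.056     ] (array([-0.3573, -0.301 ,  0.1003]), array([-1.3000e-03,  1.2000e-03,  1.3726e+00]))
```

Emit:
carry_out([
  [[-0.03, -0.025, 0.008], [0, 0, 0.11]],
  [[-0.06, -0.05, 0.016], [0, 0, 0.22]],
  [[-0.09, -0.075, 0.025], [0, 0, 0.34]],
  [[-0.12, -0.1, 0.033], [0, 0, 0.46]],
  [[-0.15, -0.125, 0.042], [0, 0, 0.57]],
  [[-0.18, -0.15, 0.05], [0, 0, 0.69]],
  [[-0.21, -0.175, 0.058], [0, 0, 0.8]],
  [[-0.24, -0.2, 0.067], [0, 0, 0.92]],
  [[-0.27, -0.225, 0.075], [0, 0, 1.03]],
  [[-0.3, -0.25, 0.083], [0, 0, 1.15]],
  [[-0.33, -0.275, 0.092], [0, 0, 1.26]],
  [[-0.3573, -0.301, 0.1], [-0.0013, 0.0012, 1.3726]],
  [[-0.3573, -0.301, 0.1], [-0.0013, 0.0012, 1.3726]],
  [[-0.3573, -0.301, 0.1], [-0.0013, 0.0012, 1.3726]],
], hand=-1, force=20)

```text
time_s: 1.5
position: [0.4594, 0.237, 0.1304]
ee_rot: [-180.0, -0.1, 82.3]
wrist_force: [0.3, -0.5, -0.1]
gripper_width: 0.0878
grasp_force: 0.0
```

```bash
python3 - <<'E'
from h import *
from workcell import observe,snapshot
o=observe();print(o["position"],o["ee_rot"],o["joint_positions"])
s=snapshot("scene");print(delta(o,[.459,.2365,.042]))
cv2.imwrite("pics/s1.png",cv2.resize(s["pixels"][120:290,280:460],None,fx=3.3,fy=3.3,interpolation=2))
E
```

```text
[0.45935022 0.23697261 0.13035467] [-1.79976711e+02 -5.46469105e-02  8.23426086e+01] [-53.35050088  20.92582463  23.53590307 117.24305715 -11.92107555
  44.04549769 -30.24353915]
(array([-0.0006, -0.0002,  0.0884]), array([-0.0004, -0.001 , -0.001 ]))
```

View pics/s1.png

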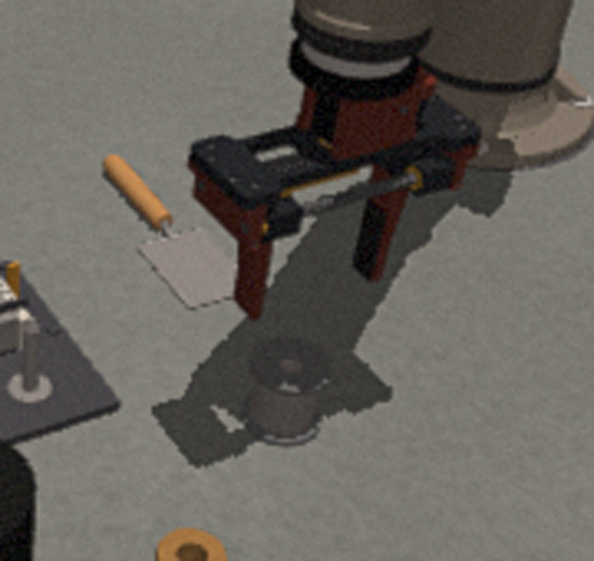

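The open fingers straddle the reel, which sits at about (288,370) in the crop. I'll lower onto the upper flange, close and watch the forces.

Emit:
carry_out([
  [[0, 0, 0.03], [0, 0, 0]],
  [[0, 0, 0.055], [0, 0, 0]],
  [[0, 0, 0.075], [0, 0, 0]],
  [[0, 0, 0.0885], [0, 0, 0]],
  [[0, 0, 0.0885], [0, 0, 0]],
  [[0, 0, 0.0885], [0, 0, 0]],
])

```text
time_s: 2.15
position: [0.4595, 0.2386, 0.0425]
ee_rot: [180.0, -0.1, 82.5]
wrist_force: [-0.4, -0.9, 0.2]
gripper_width: 0.0879
grasp_force: 0.0
```

Emit:
carry_out([
  [[0, 0, 0], [0, 0, 0]],
  [[0, 0, 0], [0, 0, 0]],
  [[0, 0, 0], [0, 0, 0]],
  [[0, 0, 0], [0, 0, 0]],
  [[0, 0, 0], [0, 0, 0]],
  [[0, 0, 0], [0, 0, 0]],
  [[0, 0, 0], [0, 0, 0]],
  [[0, 0, 0], [0, 0, 0]],
], hand=1, force=20)

```text
time_s: 2.95
position: [0.4595, 0.2379, 0.0425]
ee_rot: [180.0, -0.1, 82.4]
wrist_force: [-1.2, -0.3, 5.6]
gripper_width: 0.0567
grasp_force: 19.9
```

Emit:
carry_out([
  [[0, 0, -0.01], [0, 0, 0]],
  [[0, 0, -0.025], [0, 0, 0]],
  [[0, 0, -0.045], [0, 0, 0]],
  [[0, 0, -0.065], [0, 0, 0]],
  [[0, 0, -0.085], [0, 0, 0]],
  [[0, 0, -0.095], [0, 0, 0]],
  [[0, 0, -0.1], [0, 0, 0]],
  [[0, 0, -0.1], [0, 0, 0]],
])

```text
time_s: 3.75
position: [0.4593, 0.2377, 0.1423]
ee_rot: [180.0, -0.1, 82.4]
wrist_force: [-0.1, -0.1, -3.4]
gripper_width: 0.0569
grasp_force: 19.9
```

```bash
python3 - <<'E'
from h import *
from workcell import observe,snapshot
o=observe();print(o["position"],o["ee_rot"],o["gripper_width"])
d=np.load("stand.npz");Z=d["o"]+d["R"]@[-.085,0];Z=Z+[.0015,.001];print(Z,delta(o,[Z[0],Z[1],.142]))
E
```

```text
[0.45934093 0.23771963 0.14230112] [ 1.79976477e+02 -1.11993580e-01  8.24078519e+01] 0.05688573240359506
[0.59978091 0.11955218] (array([-0.0986,  0.1548,  0.0002]), array([ 0.0004, -0.002 ,  0.0001]))
```

Emit:
carry_out([
  [[-0.01, 0.015, 0], [0, 0, 0]],
  [[-0.025, 0.039, 0], [0, 0, 0]],
  [[-0.04, 0.063, 0], [0, 0, 0]],
  [[-0.055, 0.086, 0], [0, 0, 0]],
  [[-0.07, 0.11, 0], [0, 0, 0]],
  [[-0.083, 0.13, 0], [0, 0, 0]],
  [[-0.093, 0.146, 0], [0, 0, 0]],
  [[-0.0986, 0.1548, 0], [0, 0, 0]],
  [[-0.0986, 0.1548, 0], [0, 0, 0]],
  [[-0.0986, 0.1548, 0], [0, 0, 0]],
  [[-0.0986, 0.1548, 0], [0, 0, 0]],
])

```text
time_s: 4.85
position: [0.5988, 0.1207, 0.1416]
ee_rot: [-179.9, -0.1, 82.5]
wrist_force: [-0.1, -0.2, -2.0]
gripper_width: 0.0571
grasp_force: 19.9
```

```bash
python3 - <<'E'
from h import *
from workcell import observe,snapshot
o=observe();print(o["position"],o["ee_rot"])
s=snapshot("scene");np.savez("scene2.npz",**s);t=snapshot("top")
a=cv2.resize(s["pixels"][160:250,240:330],None,fx=6,fy=6,interpolation=2)
b=cv2.resize(t["pixels"][170:260,220:263],None,fx=6,fy=6,interpolation=2)
cv2.imwrite("pics/s2.png",np.hstack([a,b]))
E
```

```text
[0.59877179 0.12071783 0.14161265] [-1.79938180e+02 -1.11116568e-01  8.24935496e+01]
```

View pics/s2.png

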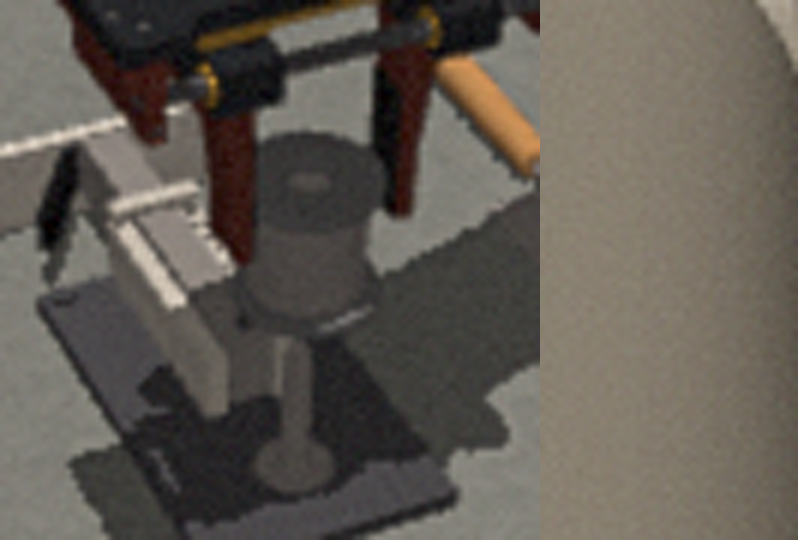

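The reel hangs upright above the spindle. Its bore is at about (309,183) in the left crop and the boss at (293,465). I'll measure the offset between them in this one view.

```bash
python3 - <<'E'
from h import *
S=dict(np.load("scene2.npz"))
c=lambda x,y:((x+.5)/6-.5+240,(y+.5)/6-.5+160)
ci=lambda p:((p-[240,160]+.5)*6-.5).round(1)
print("bore",plane(S,*c(309,183),.1552),"boss",plane(S,*c(293,465),.012))
for n,x,y in(("top",.5986,.1189),("scn",.6019,.121),("tcp",.5988,.1207)):
    print(n,[ci(proj(S,[x,y,z])).tolist() for z in(.012,.05,.077,.0992,.1552)])
# bore/rod edges by row profile
P=S["pixels"].astype(int).sum(2)
for r in(190,219,224,229): print(r,P[r,272:312].tolist())
E
```

```text
bore [0.60182671 0.12352758 0.1552    ] boss [0.60237943 0.12107836 0.012     ]
top [[297.7, 458.4], [300.5, 388.0], [302.6, 335.8], [304.4, 291.5], [309.1, 173.8]]
scn [[293.9, 464.5], [296.6, 393.9], [298.6, 341.7], [300.4, 297.4], [304.9, 179.6]]
tcp [[299.8, 461.2], [302.7, 390.7], [304.8, 338.5], [306.6, 294.2], [311.4, 176.5]]
190 [407, 244, 273, 116, 94, 81, 92, 101, 98, 103, 120, 162, 168, 165, 150, 163, 197, 210, 224, 215, 227, 211, 207, 165, 165, 162, 159, 160, 164, 173, 160, 171, 101, 50, 86, 92, 142, 285, 382, 390]
219 [257, 267, 282, 277, 286, 270, 196, 207, 203, 207, 200, 204, 201, 232, 275, 216, 203, 198, 219, 188, 101, 113, 98, 112, 109, 93, 112, 146, 178, 179, 182, 183, 175, 190, 181, 189, 197, 190, 190, 175]
224 [265, 265, 269, 286, 280, 272, 181, 205, 197, 216, 209, 192, 201, 241, 274, 198, 204, 210, 208, 189, 109, 107, 102, 130, 115, 114, 108, 104, 105, 94, 98, 154, 174, 191, 185, 189, 178, 189, 180, 192]
229 [94, 131, 190, 194, 175, 115, 102, 124, 107, 101, 129, 103, 113, 94, 114, 198, 200, 228, 206, 193, 112, 83, 103, 111, 103, 116, 99, 128, 132, 102, 103, 106, 115, 124, 120, 149, 173, 183, 182, 183]
```

Emit:
carry_out([
  [[-0.0022, 0.0005, 0], [0, 0, 0]],
  [[-0.0022, 0.0005, 0], [0, 0, 0]],
  [[-0.0022, 0.0005, 0.008], [0, 0, 0]],
  [[-0.0022, 0.0005, 0.016], [0, 0, 0]],
  [[-0.0022, 0.0005, 0.022], [0, 0, 0]],
  [[-0.0022, 0.0005, 0.028], [0, 0, 0]],
  [[-0.0022, 0.0005, 0.034], [0, 0, 0]],
  [[-0.0022, 0.0005, 0.04], [0, 0, 0]],
  [[-0.0022, 0.0005, 0.045], [0, 0, 0]],
  [[-0.0022, 0.0005, 0.05], [0, 0, 0]],
  [[-0.0022, 0.0005, 0.05], [0, 0, 0]],
])

```text
time_s: 6.05
position: [0.6002, 0.1181, 0.0914]
ee_rot: [180.0, -0.1, 82.4]
wrist_force: [2.1, 3.1, -5.8]
gripper_width: 0.0567
grasp_force: 19.9
```

Emit:
carry_out([
  [[0.001, 0.0003, 0], [0, 0, 0]],
  [[0.001, 0.0003, 0], [0, 0, 0]],
  [[0.001, 0.0003, 0.004], [0, 0, 0]],
  [[0.001, 0.0003, 0.008], [0, 0, 0]],
  [[0.001, 0.0003, 0.012], [0, 0, 0]],
  [[0.001, 0.0003, 0.016], [0, 0, 0]],
  [[0.001, 0.0003, 0.02], [0, 0, 0]],
  [[0.001, 0.0003, 0.02], [0, 0, 0]],
])

```text
time_s: 6.85
position: [0.6004, 0.1184, 0.0713]
ee_rot: [-180.0, -0.1, 82.4]
wrist_force: [3.1, 3.3, -5.0]
gripper_width: 0.0568
grasp_force: 19.9
```

Emit:
carry_out([
  [[0.0015, 0.001, 0], [0, 0, 0]],
  [[0.0015, 0.001, 0], [0, 0, 0]],
  [[0.0015, 0.001, 0], [0, 0, 0]],
])

```text
time_s: 7.15
position: [0.6012, 0.1188, 0.0718]
ee_rot: [-180.0, -0.0, 82.4]
wrist_force: [-0.0, 0.2, -2.5]
gripper_width: 0.057
grasp_force: 19.9
```

Emit:
carry_out([
  [[0, 0, 0.005], [0, 0, 0]],
  [[0, 0, 0.01], [0, 0, 0]],
  [[0, 0, 0.013], [0, 0, 0]],
  [[0, 0, 0.016], [0, 0, 0]],
  [[0, 0, 0.0175], [0, 0, 0]],
  [[0, 0, 0.019], [0, 0, 0]],
  [[0, 0, 0.019], [0, 0, 0]],
])

```text
time_s: 7.85
position: [0.6016, 0.1197, 0.0529]
ee_rot: [-180.0, -0.1, 82.4]
wrist_force: [0.1, 0.1, -1.9]
gripper_width: 0.0568
grasp_force: 19.9
```

Emit:
carry_out([
  [[0, 0, 0.0008], [0, 0, 0]],
  [[0, 0, 0.0015], [0, 0, 0]],
  [[0, 0, 0.0015], [0, 0, 0]],
  [[0, 0, 0.0015], [0, 0, 0]],
])

```text
time_s: 8.25
position: [0.6018, 0.1197, 0.0525]
ee_rot: [180.0, -0.1, 82.4]
wrist_force: [-2.7, -0.8, 6.2]
gripper_width: 0.0569
grasp_force: 19.9
```

Emit:
carry_out([
  [[0, 0, 0], [0, 0, 0]],
  [[0, 0, 0], [0, 0, 0]],
  [[0, 0, 0], [0, 0, 0]],
  [[0, 0, 0], [0, 0, 0]],
  [[0, 0, 0], [0, 0, 0]],
  [[0, 0, 0], [0, 0, 0]],
], hand=-1)

```text
time_s: 8.85
position: [0.6017, 0.1197, 0.0515]
ee_rot: [180.0, -0.1, 82.4]
wrist_force: [1.0, -0.0, 1.4]
gripper_width: 0.088
grasp_force: 0.0
```

Emit:
carry_out([
  [[0, 0, -0.01], [0, 0, 0]],
  [[0, 0, -0.03], [0, 0, 0]],
  [[0, 0, -0.06], [0, 0, 0]],
  [[0, 0, -0.085], [0, 0, 0]],
  [[0, 0, -0.09], [0, 0, 0]],
  [[0, 0, -0.09], [0, 0, 0]],
])

```text
time_s: 9.45
position: [0.6022, 0.1197, 0.1427]
ee_rot: [179.9, -0.2, 82.4]
wrist_force: [0.4, 0.1, 0.0]
gripper_width: 0.0876
grasp_force: 0.0
```

```bash
python3 - <<'E'
from h import *
from workcell import observe,snapshot
o=observe();print(o["position"],o["ee_rot"],o["gripper_width"])
d=np.load("stand.npz");Z=d["o"]+d["R"]@[.115-.010-.005,.0045];Z=Z+[.0007,0];print(Z,delta(o,[Z[0],Z[1],.142]))
s=snapshot("scene")
cv2.imwrite("pics/s3.png",cv2.resize(s["pixels"][170:260,220:330],None,fx=6,fy=6,interpolation=2))
E
```

```text
[0.60220524 0.11972342 0.14269708] [ 1.79876688e+02 -1.64079798e-01  8.24008481e+01] 0.08759880309158291
[ 0.57898903 -0.06541949] (array([-0.1866,  0.0015,  0.0002]), array([ 0.0022, -0.0029,  0.    ]))
```

View pics/s3.png

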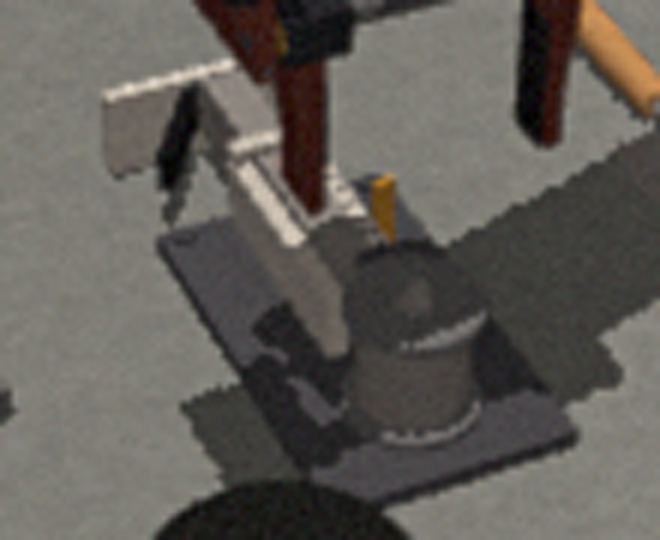

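The reel is fully down on the spindle and upright, with its top flange at about (415,300) in the crop. Now over to the leg.

Emit:
carry_out([
  [[-0.02, 0.0005, 0], [0, 0, 0]],
  [[-0.05, 0.001, 0], [0, 0, 0]],
  [[-0.085, 0.001, 0], [0, 0, 0]],
  [[-0.12, 0.0015, 0], [0, 0, 0]],
  [[-0.15, 0.002, 0], [0, 0, 0]],
  [[-0.175, 0.0025, 0], [0, 0, 0]],
  [[-0.1865, 0.0025, 0], [0.002, -0.003, 0]],
  [[-0.1865, 0.0025, 0], [0.002, -0.003, 0]],
  [[-0.1865, 0.0025, 0], [0.002, -0.003, 0]],
  [[-0.1865, 0.0025, 0], [0.002, -0.003, 0]],
  [[-0.1865, 0.0025, 0], [0.002, -0.003, 0]],
])

```text
time_s: 10.6
position: [0.5797, -0.064, 0.141]
ee_rot: [-179.9, 0.1, 82.5]
wrist_force: [1.4, 0.4, -0.4]
gripper_width: 0.0879
grasp_force: 0.0
```

```bash
python3 - <<'E'
from h import *
from workcell import observe,snapshot
o=observe();print(o["position"],o["ee_rot"],o["gripper_width"]);print(delta(o,[.580,-.0654,.0225]))
s=snapshot("scene");t=snapshot("top")
a=cv2.resize(s["pixels"][150:240,220:330],None,fx=4,fy=4,interpolation=2)
b=cv2.resize(t["pixels"][175:265,260:350],None,fx=4,fy=4,interpolation=2)
cv2.imwrite("pics/s4.png",np.hstack([a,b]))
E
```

```text
[ 0.57965797 -0.06399162  0.1410335 ] [-1.79884112e+02  5.01307722e-02  8.25380698e+01] 0.08790020711151895
(array([-0.0012,  0.0008,  0.1185]), array([-0.002 ,  0.0009,  0.0024]))
```

View pics/s4.png

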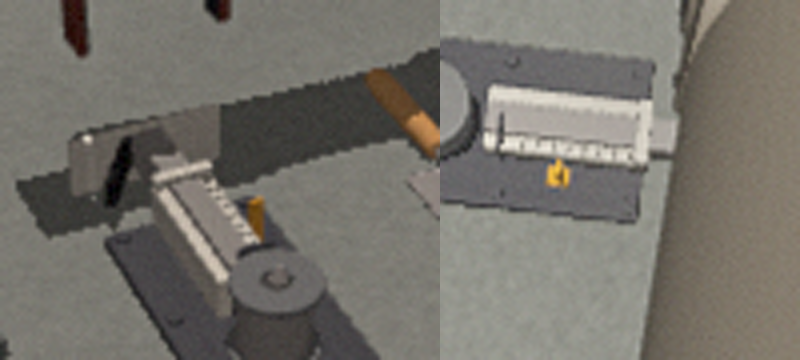

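The scene half shows the fingers over the leg just inward of the foot. In the top half both the fin (about (500,135)) and the pointer (about (559,160)) can be seen. I'll lower in two stages.

Emit:
carry_out([
  [[-0.0005, 0.0005, 0.03], [0, 0, 0]],
  [[-0.0005, 0.0005, 0.06], [0, 0, 0]],
  [[-0.0005, 0.0005, 0.08], [0, 0, 0]],
  [[-0.0005, 0.0005, 0.088], [0, 0, 0.002]],
  [[-0.0005, 0.0005, 0.096], [0, 0, 0.002]],
  [[-0.0005, 0.0005, 0.104], [0, 0, 0.002]],
  [[-0.0005, 0.0005, 0.112], [0, 0, 0.002]],
  [[-0.0005, 0.0005, 0.118], [0, 0, 0.002]],
  [[-0.0005, 0.0005, 0.118], [0, 0, 0.002]],
])

```text
time_s: 11.6
position: [0.5792, -0.0663, 0.0226]
ee_rot: [-179.8, 0.1, 82.3]
wrist_force: [1.1, 0.4, 0.6]
gripper_width: 0.088
grasp_force: 0.0
```

Emit:
carry_out([
  [[-0.003, 0, 0], [0, 0, 0]],
  [[-0.006, 0, 0], [0, 0, 0]],
  [[-0.009, 0, 0], [0, 0, 0]],
  [[-0.012, 0, 0], [0, 0, 0]],
  [[-0.015, 0, 0], [0, 0, 0]],
  [[-0.018, 0, 0], [0, 0, 0]],
  [[-0.021, 0, 0], [0, 0, 0]],
  [[-0.024, 0, 0], [0, 0, 0]],
  [[-0.027, 0, 0], [0, 0, 0]],
  [[-0.03, 0, 0], [0, 0, 0]],
  [[-0.03, 0, 0], [0, 0, 0]],
  [[-0.03, 0, 0], [0, 0, 0]],
])

```text
time_s: 12.8
position: [0.5756, -0.0964, 0.0234]
ee_rot: [-179.9, 0.1, 82.3]
wrist_force: [0.5, 2.8, 0.8]
gripper_width: 0.0882
grasp_force: 1.1
```

```bash
cat > m.py <<'E'
from h import *
from workcell import observe,snapshot
import sys
o=observe();print(o["position"],o["ee_rot"],o["wrist_force"])
t=snapshot("top");s=snapshot("scene");np.savez("top_%s.npz"%sys.argv[1],**t);np.savez("sc_%s.npz"%sys.argv[1],**s)
a=cv2.resize(s["pixels"][150:240,225:320],None,fx=4,fy=4,interpolation=2)
b=cv2.resize(t["pixels"][185:235,265:317],None,fx=8,fy=8,interpolation=2)
a=cv2.copyMakeBorder(a,0,40,0,0,cv2.BORDER_CONSTANT)
cv2.imwrite("pics/m%s.png"%sys.argv[1],np.hstack([a,b]))
E
python3 m.py 1
```

```text
[ 0.57562186 -0.09644846  0.02335146] [-1.79906609e+02  9.25665580e-02  8.22703152e+01] [0.54417954 2.79631269 0.81128251]
```

View pics/m1.png

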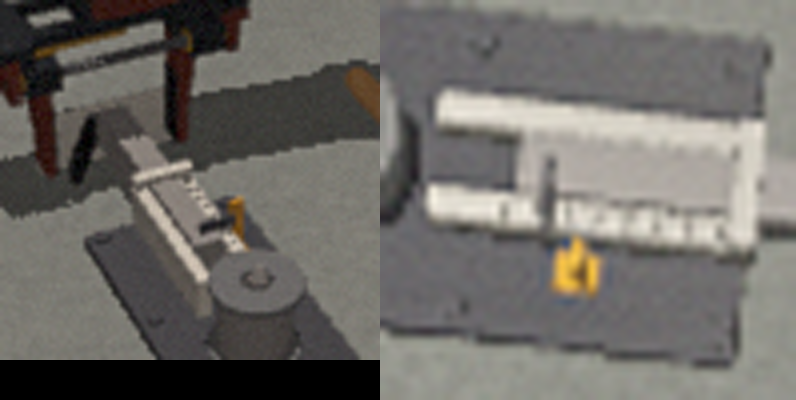

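The top half shows the fin at about (547,190) and the pointer tip at about (577,240), so roughly 10 mm of travel remains. The scene half shows the lever still open between the fingers. All 10 picture views are now used, so from here I'll measure numerically.

```bash
cat > g.py <<'E'
from h import *
import sys
d=np.load("stand.npz");R=d["R"];o=d["o"]
st=lambda X:(R.T@(X[:2]-o))*1000
def meas(t):
    P=t["pixels"].astype(int);hsv=cv2.cvtColor(t["pixels"],cv2.COLOR_BGR2HSV)
    g=P.sum(2)
    Y=(hsv[...,1]>130)&(hsv[...,0]>12)&(hsv[...,0]<35);Y[:205]=0;Y[235:]=0;Y[:,:265]=0;Y[:,:][:,317:]=0
    out=[]
    for v in range(205,232):
        u=np.where(Y[v])[0]
        if len(u): out.append((v,u.min(),u.max(),*st(plane(t,u.mean(),v,.052)).round(1)))
    print("ptr",out)
    for v in range(200,216):
        seg=g[v,278:312];med=np.median(seg);w=np.clip(med-90-seg,0,None);
        if w.sum()>0:
            u=278+(w*np.arange(34)).sum()/w.sum();print(v,round(u,2),st(plane(t,u,v,.052)).round(1),int(med),seg.tolist())
meas(dict(np.load(sys.argv[1])))
E
python3 g.py top_1.npz
```

```text
ptr [(215, np.int64(289), np.int64(289), np.float64(3.1), np.float64(-26.1)), (216, np.int64(289), np.int64(289), np.float64(3.4), np.float64(-28.6)), (217, np.int64(287), np.int64(291), np.float64(3.7), np.float64(-31.2)), (218, np.int64(287), np.int64(291), np.float64(3.9), np.float64(-33.7)), (219, np.int64(287), np.int64(291), np.float64(4.2), np.float64(-36.2)), (220, np.int64(287), np.int64(291), np.float64(4.5), np.float64(-38.8)), (221, np.int64(291), np.int64(291), np.float64(9.8), np.float64(-40.8))]
200 308.77 [49.1 17.7] 608 [528, 558, 561, 611, 605, 636, 640, 637, 635, 631, 629, 629, 625, 622, 624, 625, 629, 624, 628, 626, 604, 608, 608, 586, 590, 575, 579, 570, 576, 512, 507, 433, 566, 571]
201 279.58 [-24.6   7.2] 610 [317, 354, 368, 416, 435, 560, 531, 533, 566, 550, 555, 560, 609, 585, 616, 625, 617, 621, 622, 618, 616, 614, 620, 611, 615, 612, 617, 619, 612, 595, 597, 577, 619, 628]
202 279.9 [-23.5   4.7] 538 [291, 223, 218, 218, 339, 505, 496, 488, 511, 495, 497, 501, 537, 515, 538, 519, 563, 564, 536, 539, 591, 607, 566, 605, 623, 606, 609, 614, 613, 607, 608, 61
[... 1911 characters left out ...]
 518, 617, 642, 549, 520, 623, 637, 540, 598, 567, 582, 485, 560, 567, 554, 570, 515, 608, 620, 606]
213 282.67 [-13.4 -22.7] 577 [292, 366, 370, 422, 435, 426, 434, 310, 358, 515, 516, 552, 607, 568, 615, 651, 657, 558, 600, 638, 643, 468, 598, 629, 631, 471, 602, 622, 629, 478, 587, 627, 629, 587]
214 282.25 [-14.2 -25.4] 475 [303, 205, 202, 210, 208, 225, 240, 253, 294, 322, 346, 424, 406, 411, 470, 481, 515, 454, 503, 545, 546, 523, 583, 636, 652, 515, 613, 638, 638, 418, 522, 632, 643, 603]
215 288.18 [  1.1 -26.3] 347 [333, 283, 283, 292, 285, 290, 299, 213, 190, 266, 282, 470, 367, 229, 220, 244, 297, 299, 308, 362, 369, 429, 412, 465, 466, 446, 494, 493, 543, 539, 459, 496, 561, 490]
```

Emit:
carry_out([
  [[-0.003, 0, 0], [0, 0, 0]],
  [[-0.006, 0, 0], [0, 0, 0]],
  [[-0.009, 0, 0], [0, 0, 0]],
  [[-0.0105, 0, 0], [0, 0, 0]],
  [[-0.0105, 0, 0], [0, 0, 0]],
  [[-0.0105, 0, 0], [0, 0, 0]],
])

```text
time_s: 13.5
position: [0.5742, -0.1068, 0.0233]
ee_rot: [-179.9, 0.1, 82.3]
wrist_force: [0.4, 2.5, 1.7]
gripper_width: 0.0877
grasp_force: 1.2
```

```bash
python3 m.py 2; python3 - <<'E'
from h import *
from workcell import observe
d=np.load("stand.npz");R=d["R"];o=d["o"];st=lambda X:(R.T@(X[:2]-o))*1000
print("tcp st",st(observe()["position"]))
t=dict(np.load("top_2.npz"));P=t["pixels"].astype(float)
g=P.sum(2)
for v in range(204,213):
    seg=g[v,283:296];w=np.clip(440-seg,0,None)
    if v>208: pass
    u=283+(w*np.arange(13)).sum()/max(w.sum(),1);print(v,round(u,2),st(plane(t,u,v,.052)).round(1),seg.astype(int).tolist())
y=P[...,2]-P[...,0]
for v in range(213,221):
    w=np.clip(y[v,283:296]-25,0,None)
    if w.sum()>0:
        u=283+(w*np.arange(13)).sum()/w.sum();print("p",v,round(u,2),st(plane(t,u,v,.052)).round(1),w.astype(int).tolist())
E
```

```text
[ 0.57418637 -0.1067657   0.02332212] [-1.79903107e+02  9.05453321e-02  8.22799885e+01] [0.38133846 2.53264048 1.74750897]
tcp st [141.31443054   5.88695073]
204 284.64 [-10.9   0.8] [335, 327, 275, 435, 519, 532, 496, 407, 498, 512, 513, 506, 504]
205 285.64 [-8.1 -1.4] [324, 315, 298, 476, 523, 530, 478, 302, 499, 515, 510, 507, 505]
206 285.72 [-7.6 -4. ] [320, 321, 294, 472, 521, 528, 450, 291, 497, 517, 510, 512, 506]
207 286.01 [-6.6 -6.5] [323, 308, 289, 500, 524, 534, 408, 271, 506, 523, 512, 502, 509]
208 285.03 [-8.8 -9.3] [278, 286, 269, 513, 541, 544, 408, 366, 511, 518, 512, 517, 504]
209 287.56 [ -2.2 -11.2] [537, 475, 359, 343, 381, 377, 362, 337, 460, 461, 500, 520, 521]
210 290.91 [  6.6 -12.8] [649, 476, 573, 590, 596, 524, 348, 420, 523, 515, 464, 396, 426]
211 289.36 [  2.9 -15.8] [665, 526, 631, 652, 667, 516, 326, 376, 621, 561, 585, 579, 511]
212 289.47 [  3.5 -18.3] [617, 636, 659, 661, 676, 517, 320, 333, 573, 527, 626, 639, 550]
p 214 289.0 [  2.9 -23.5] [0, 0, 0, 0, 0, 0, 42, 0, 0, 0, 0, 0, 0]
p 215 289.25 [  3.8 -26. ] [0, 0, 0, 0, 0, 0, 133, 45, 0, 0, 0, 0, 0]
p 216 288.7 [  2.6 -28.7] [0, 0, 0, 0, 61, 65, 137, 76, 4, 0, 0, 0, 0]
p 217 289.06 [  3.8 -31.1] [0, 0, 0, 0, 128, 128, 145, 79, 117, 36, 0, 0, 0]
p 218 289.11 [  4.2 -33.7] [0, 0, 0, 0, 136, 130, 108, 62, 150, 36, 0, 0, 0]
p 219 289.03 [  4.3 -36.2] [0, 0, 0, 0, 134, 126, 74, 46, 150, 22, 0, 0, 0]
p 220 288.75 [  3.8 -38.8] [0, 0, 0, 36, 138, 149, 126, 72, 130, 11, 0, 0, 0]
```

Fin at about x = 3.0 mm and pointer at about 3.4 mm in stand coordinates, so they agree to within about 1 mm. I'll hold there, then close.

Emit:
carry_out([
  [[-0.0003, 0, 0], [0, 0, 0]],
  [[-0.0003, 0, 0], [0, 0, 0]],
  [[-0.0003, 0, 0], [0, 0, 0]],
])

```text
time_s: 13.9
position: [0.5742, -0.1066, 0.0233]
ee_rot: [-179.9, 0.1, 82.3]
wrist_force: [0.0, 2.8, 2.3]
gripper_width: 0.0879
grasp_force: 1.6
```

Emit:
carry_out([
  [[0, 0, 0], [0, 0, 0]],
  [[0, 0, 0], [0, 0, 0]],
  [[0, 0, 0], [0, 0, 0]],
  [[0, 0, 0], [0, 0, 0]],
  [[0, 0, 0], [0, 0, 0]],
  [[0, 0, 0], [0, 0, 0]],
  [[0, 0, 0], [0, 0, 0]],
  [[0, 0, 0], [0, 0, 0]],
  [[0, 0, 0], [0, 0, 0]],
  [[0, 0, 0], [0, 0, 0]],
  [[0, 0, 0], [0, 0, 0]],
  [[0, 0, 0], [0, 0, 0]],
  [[0, 0, 0], [0, 0, 0]],
  [[0, 0, 0], [0, 0, 0]],
  [[0, 0, 0], [0, 0, 0]],
], hand=1, force=30)

```text
time_s: 15.4
position: [0.5741, -0.107, 0.0241]
ee_rot: [-179.9, 0.1, 82.3]
wrist_force: [-3.3, 4.2, 8.8]
gripper_width: 0.0288
grasp_force: 30.0
```

```bash
python3 m.py 3; python3 - <<'E'
from h import *
from workcell import observe
ob=observe();print(ob["gripper_width"],ob["grasp_force"],np.abs(ob["dq"]).max())
d=np.load("stand.npz");R=d["R"];o=d["o"];st=lambda X:(R.T@(X[:2]-o))*1000
print("tcp st",st(ob["position"]))
t=dict(np.load("top_3.npz"));g=t["pixels"].astype(float).sum(2)
for v in range(205,213):
    seg=g[v,286:294];w=np.clip(440-seg,0,None)
    u=286+(w*np.arange(8)).sum()/max(w.sum(),1);print(v,round(u,2),st(plane(t,u,v,.052)).round(1),seg.astype(int).tolist())
# lever: dark pixels in scene, before/after
for k in(2,3):
    s=dict(np.load(f"sc_{k}.npz"))["pixels"].astype(int).sum(2);print((s[165:205,235:265]<70).sum())
E
```

```text
[ 0.57405986 -0.10699994  0.02413807] [-1.79890739e+02  6.85408479e-02  8.23112031e+01] [-3.27085071  4.19726646  8.83380908]
0.02858792273646371 30.008289150428027 0.0553344893234041
tcp st [141.77133472   5.78300906]
205 290.0 [ 2.9 -0.3] [461, 526, 525, 482, 323, 501, 528, 510]
206 290.0 [ 3.2 -2.8] [468, 530, 518, 455, 295, 503, 511, 512]
207 290.0 [ 3.5 -5.4] [468, 522, 534, 448, 299, 501, 516, 508]
208 289.86 [ 3.4 -8. ] [507, 536, 540, 414, 279, 507, 517, 508]
209 288.32 [ -0.2 -11. ] [346, 384, 391, 366, 286, 463, 472, 513]
210 289.25 [  2.4 -13.3] [586, 599, 518, 358, 412, 519, 517, 466]
211 289.35 [  2.9 -15.8] [659, 659, 526, 316, 373, 616, 553, 587]
212 289.5 [  3.6 -18.3] [667, 677, 517, 328, 328, 561, 539, 624]
61
103
```

Opening is 28.7 mm against 29 mm shut, grip 30 N, and the fin is level with the pointer and steady. I'll hand it in.

```bash
python3 -c "
from workcell import sign_off
print(sign_off())"
```

```text
the job is handed in; nothing more can be done
None
```

The job is handed in, with no verdict shown: the reel is seated on the spindle and released, the fin reads within about 1 mm of the pointer, and the fingers hold the lever shut against the leg at 30 N (28.7 mm opening, 29 mm when shut).

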